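# Knock a pressed wave rest out of its die

## Robot

A 7-joint arm with a two-finger parallel gripper is mounted at the origin on a cart in front of the work surface, level with it; the furniture and walls round the work are solid. World frame = base frame: x ahead of the robot, y to its left, z up, the work surface at z = 0. Lengths are in m, angles in rad, forces in N, time in s.
With the tool pointing down it reaches from about 0.425 to 0.925 m from the base axis. Payload 6.8 kg.
Tool frame: the origin (TCP) lies on the centre line of the jaws, within the pads' length; the fingertips stand 25 mm ahead of it and the grasp point (between the pads) lies 6 mm ahead of it; z points along the fingers, y is the line along which they close (so a half turn about z gives the same grasp; the last joint's range is limited). The gripper opens to 85 mm and grips with 20 to 120 N. Pads are 22 mm wide; open, the fingers measure 114 mm over their backs; the gripper's body (76 mm by 85 mm) begins 54 mm behind the grasp point. The pads swing forward as they close: fully open they stand 13 mm farther back than shut.
Start: joints at [-1.239, 0.477, 0.022, 1.555, -0.011, 1.109, -0.083], TCP at [0.287, 0.611, 0.256] pointing down, gripper open.
Joint ranges: [-2.96, 2.96], [-0.34, 2.1], [-1.41, 1.46], [0.24, 2.44], [-1.37, 4.51], [0.17, 1.92], [-2.96, 2.96]. Speed limits (rad/s): [2.39, 2.39, 3.14, 3.14, 3.14, 3.14, 3.14].

## Interface

Orientations are given as a rotation vector (axis times angle).
In Python, from bench import status, imaging, workorder gives the robot as it stands.
- The arm moves only by the tool send_rows, never from a script. Its argument "steps" is a list of rows, each an object of numbers: "dx", "dy", "dz": the shift along the tool's x, y, z in cm; "yaw": the turn about the tool's z in degrees; "gripper": the opening, from 0 (shut) to 1 (fully open). A call has 1 to 5 rows; each row is the pose to reach, as a shift and turn from the pose commanded when the call began, along the tool's axes at that moment; what a row does not reach only later rows make up. A row lasts 1/8 s, in which the tool goes at most 62.5 mm and 10.7 degrees, less where a joint would pass 70% of its speed; a pose out of reach is approached as far as the arm can. A call with a gripper value outside its range is refused whole. The fingers move at their own pace and stop on an object; "force" is the grip in N (left out, the last holds). Time passes only in rows, so rows that repeat a pose let the fingers close. It gives the time, the measured TCP pose, the force, the opening and the grip force at its end, in the units of the state.
- status.get_obs(): the state, without advancing time (a new reading comes with each control period).
- imaging.grab_frame(name): name is "side" or "top"; returns a dict with "color" (420x560x3 uint8, red, green, blue), "depth" (420x560 float32, m along the optical axis (not along the pixel's ray), 0 where there is no reading), "K" (3x3 intrinsics, pixels), "R" (3x3) and "t" (3): a world point X has camera coordinates R X + t. Camera axes: x right, y down, z forward; pixel columns grow to the right and rows downward; lengths in m; the calibration is good to about 2 mm. A picture is of the moment at which its call begins.
- workorder.hand_in(): hands the job in; it is judged then, once.
The state is a dict: "clock": time; "joints": joint angles; "qvel": joint speeds; "tau": joint torques, N m; "tcp_pos": TCP position; "orientation": TCP orientation; "contact_force": force on the tool from outside, world axes, zero at the start; "moment": the same for the moment, N m; "grip_width": finger opening in m; "gripper_force": force on a finger pad.
Only numpy, scipy, OpenCV 4.12 (cv2) and the standard library are available. Lean on these libraries where they do the work, as an engineer would, in place of code of your own. Each camera call takes 0.05 s, during which the arm holds its last target. There are 200 camera calls.

## Task

Turn the bar knob on the forming die until its nose clicks in at the long line in the middle of the scale, so that the knock-out raises the pressed wave rest. Then lift the rest out of the die and set it down on its feet, without dropping it, flat in the wooden tray beside the finished one, which must not be shifted; leave the knob at the long line.

Things in the scene. Friction and masses are not known exactly. Their poses are not given: they have to be found in the camera images.
- die: Lower half of a steel forming die, fixed; base 96 (its x) x 220 (y) x 10 mm; origin: centre of its underside, z up. The steel die block, 64 x 130 mm, top at z = 52 mm, is centred at y = +35; two guide pillars, 16 mm wide, 26 mm tall, stand on it at (23.5, -18.5) and (23.5, 88.5). The grey knob housing, 76 x 78 mm, its scale plate at z = 56 mm, is at the -y end; knob axis upright at (0, -70).
- cavity (a point): Centre of the floor of the open cavity in the die block's top; axes as the die's. The cavity is 25 mm (x) by 115 mm (y) and 22 mm deep.
- selector_grip (a point): Point on the axis of the black bar knob, at mid height of the bar, 20 mm above the scale plate; turns with the knob. The bar is 12 mm thick, 56 mm long with its pointed nose, and stands from 6 to 33 mm above the plate on a round 48 mm skirt. The nose points along this point's -y, the flat grip faces look along its x; z is up.
- selector (a joint): Turn of the knob, rad, growing anticlockwise seen from above. Notches at 0 (dot: press; it starts near here), 0.9 (long line: knock-out; nose along the die's -y) and 1.8 (other dot: pads out for wiping); stops at -0.1 and 1.9. Let go within 0.3 rad of a notch it springs in; going over takes about 0.3 N m. It raises two ejector pads under the rest, about 20 mm a notch.
- rest: Pressed wave rest: dark iron strap 22 mm wide (its x), 5 mm thick, in an up-and-down wave 112 mm long (y), 17 mm high, 0.11 kg; crests at the middle and ends. Origin: centre, level with the undersides of its two feet; z up. At the middle the strap spans z = 12 to 17 mm. Knob at 0: sunk 5 mm below the top of the block. At 0.9: stands 15 mm out; pinch its middle across x.
- tray: Open plywood tray, fixed, 170 mm (its x) by 180 mm (its y), 22 mm high, walls 6 mm thick, floor top 6 mm above the table; origin: centre of its underside. The finished rest lies along y near x = +45 mm; the part from x = -79 to +20 mm is free.
- done_rest: A finished wave rest, same shape, size and axes as the pressed one, loose on the tray's floor.

How it is judged:
By the outcome, as a careful person would: the job done as asked, in the order asked, and still so for the second after the job is handed in, with the robot touching nothing.
It also fails if it takes over 51 s, if anything falls off the work surface, if the arm or the gripper's body presses on something with over 40 N, if the wrist force passes 120 N, or if a joint passes its speed limit or range.

## Working session

There is one attempt and no reset: what is moved stays moved. The work goes in short steps, Python scripts to look and compute and a tool call to move; the robot and the scene stay as the last step left them, time stands still between calls to the robot, and variables do not carry over. Pictures are saved under pics/ and viewed, at most 10 in all, crops included, and the job is handed in when it is done.

Besides the shell and the picture viewer there is one more tool, called after "Request:" by a JSON object that holds its "name" and its "arguments". send_rows: Moves the arm, as the interface text tells. Its arguments: {"type":"object","properties":{"steps":{"type":"array"},"force":{"type":"number"}},"required":["steps"]}

```bash
mkdir -p pics; ls; python3 - <<'E'
from bench import status, imaging
import cv2,numpy as np
print({k:np.round(v,3).tolist() for k,v in status.get_obs().items()})
for n in("top","side"):
    f=imaging.grab_frame(n); np.savez(f"pics/{n}0.npz",**f)
    cv2.imwrite(f"pics/{n}0.png",f["color"][:,:,::-1]); print(n,f["K"].tolist(),f["R"].round(4).tolist(),f["t"].round(4).tolist())
E
```

```text
pics
{'clock': 0.0, 'joints': [-1.239, 0.478, 0.022, 1.556, -0.011, 1.109, -0.083], 'qvel': [-0.0, -0.002, 0.001, 0.0, 0.0, -0.001, 0.001], 'tau': [0.0, -59.645, 1.609, -28.119, 0.013, 0.009, -0.0], 'tcp_pos': [0.287, 0.61, 0.255], 'orientation': [-0.685, -3.066, 0.003], 'contact_force': [0.241, -0.657, -0.285], 'moment': [0.002, 0.013, -0.024], 'gripper_force': 0.0, 'grip_width': 0.085}
top [[399.7266225946066, 0.0, 277.62510224422067], [0.0, 399.7266225946066, 212.94935788855094], [0.0, 0.0, 1.0]] [[-0.0219, -0.9996, -0.0151], [-0.9879, 0.024, -0.153], [0.1534, 0.0116, -0.9881]] [0.1575, 0.5177, 0.8496]
side [[424.7310740207783, 0.0, 278.82178886366216], [0.0, 424.7310740207783, 213.83342465424963], [0.0, 0.0, 1.0]] [[0.9685, -0.249, -0.0028], [-0.1206, -0.4595, -0.88], [0.2179, 0.8526, -0.475]] [-0.4834, 0.1814, 0.7266]
```

View pics/top0.png

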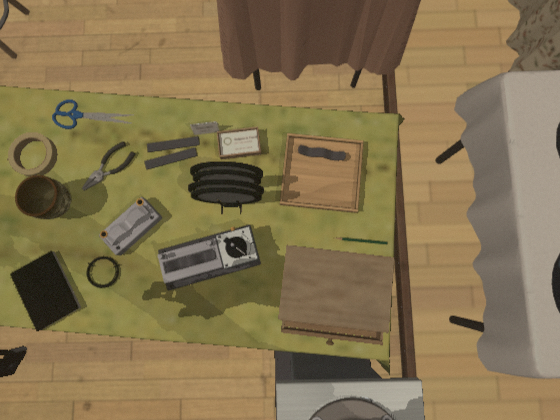

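View pics/side0.png

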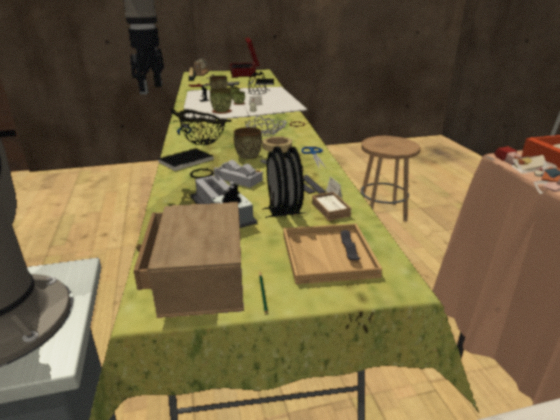

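The top view shows the die at about (208,258) with its knob near (236,246), and the tray at (322,172) with the finished rest at (323,153). A black rack stands at (227,185), and a box at (335,290). Next I'll measure with depth.

```bash
cat > h.py <<'E'
import numpy as np,cv2
from bench import status,imaging
def grab(n): return imaging.grab_frame(n)
def cloud(f):
    h,w=f["depth"].shape; u,v=np.meshgrid(np.arange(w),np.arange(h)); d=f["depth"]
    c=np.stack([(u-f["K"][0,2])/f["K"][0,0]*d,(v-f["K"][1,2])/f["K"][1,1]*d,d],-1)
    X=(c-f["t"])@f["R"]; X[d<=0]=np.nan; return X
def ray(f,u,v,z):
    d=f["R"].T@np.array([(u-f["K"][0,2])/f["K"][0,0],(v-f["K"][1,2])/f["K"][1,1],1]); o=-f["R"].T@f["t"]
    return o+d*(z-o[2])/d[2]
def rect(m,f,z):
    cs,_=cv2.findContours(m.astype(np.uint8),cv2.RETR_EXTERNAL,cv2.CHAIN_APPROX_NONE)
    c=max(cs,key=cv2.contourArea)[:,0]
    p=np.array([ray(f,u,v,z)[:2] for u,v in c])
    return cv2.minAreaRect((p*1000).astype(np.float32))
E
python3 - <<'E'
from h import *
f=dict(np.load("pics/top0.npz")); X=cloud(f); z=X[...,2]
for n,(a,b,c,d) in dict(die=(150,270,220,300),tray=(272,372,128,218),rack=(180,270,150,215),box=(270,400,240,345),steel=(140,205,130,175)).items():
    s=X[c:d,a:b].reshape(-1,3); s=s[s[:,2]>.012]
    print(n,np.nanmin(s,0).round(3),np.nanmax(s,0).round(3))
def win(a,b,c,d): m=np.zeros(z.shape,bool); m[c:d,a:b]=1; return m
print("tray",rect((z>.012)&win(272,372,128,218),f,.022))
W=win(150,270,220,300)
m=(z>.03)&W; print("die>30",rect(m,f,.053))
m=(z>.046)&(z<.066)&W; print("die46-66",rect(m,f,.054))
for t in(.07,.075,.08): 
    m=(z>t)&W; print(t,m.sum()); 
    n,l,st,ce=cv2.connectedComponentsWithStats(m.astype(np.uint8))
    for i in range(1,n): print(st[i],ce[i],X[l==i].mean(0).round(4))
big=cv2.resize(f["color"][215:300,145:275,::-1],None,fx=6,fy=6,interpolation=cv2.INTER_CUBIC); cv2.imwrite("pics/die0.png",big)
hm=cv2.applyColorMap((np.clip(np.nan_to_num(z[215:300,145:275]),0,.1)*2550).astype(np.uint8),cv2.COLORMAP_JET)
E
```

```text
die [0.365 0.191 0.012] [0.516 0.438 0.091]
tray [ 0.525 -0.055  0.012] [0.715 0.14  0.026]
rack [0.544 0.174 0.012] [0.679 0.333 0.172]
box [ 0.244 -0.086  0.054] [0.447 0.149 0.11 ]
steel [0.588 0.287 0.012] [0.73  0.345 0.158]
tray ((619.2578125, 42.45463562011719), (179.37860107421875, 171.2133026123047), 82.58525848388672)
die>30 ((434.35894775390625, 300.9437255859375), (84.27871704101562, 211.4419403076172), 14.590326309204102)
die46-66 ((431.3501892089844, 300.03094482421875), (75.85285949707031, 209.410888671875), 14.288657188415527)
0.07 190
[223 237  24  18 149] [234.41610738 245.73825503] [0.447  0.2367 0.0875]
[206 240   6   5  21] [208.61904762 241.76190476] [0.4575 0.2928 0.0763]
[157 254   6   4  20] [159.75 255.6 ] [0.4306 0.3961 0.0765]
0.075 183
[223 237  23  18 146] [234.38356164 245.76712329] [0.4469 0.2367 0.0878]
[206 240   5   5  19] [208.36842105 241.78947368] [0.4574 0.2932 0.0768]
[157 254   6   4  18] [159.5 255.5] [0.4308 0.3965 0.0769]
0.08 146
[223 237  23  18 146] [234.38356164 245.76712329] [0.4469 0.2367 0.0878]
```

View pics/die0.png

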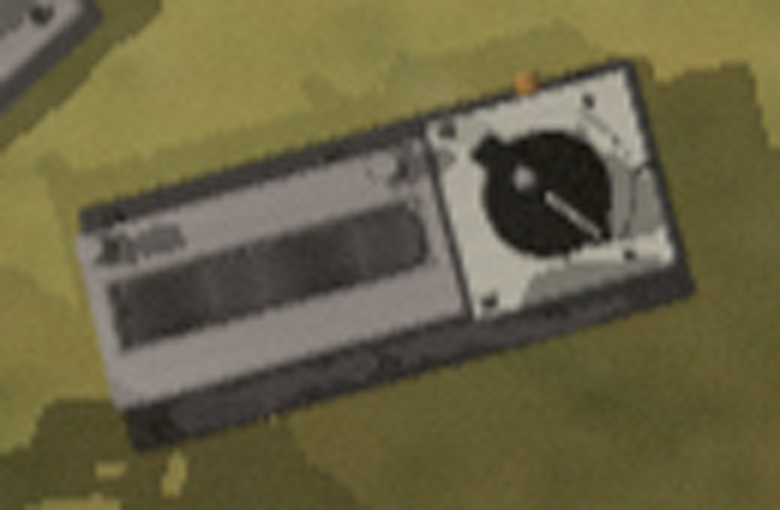

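The zoom shows the bar at about (550,190), its white nose mark pointing to the lower right at (605,235). That matches the selector being at 0. The pillars, knob and block outline all agree:

| Item | Position (m) | Yaw |
|---|---|---|
| Die | (.430, .305) | 14.5° |
| Knob axis | (.4473, .2370) | – |
| Tray | (.619, .0425) | −7.4° |

I'm moving above the knob now.

Request:
{"name": "send_rows", "arguments": {"steps": [{"dx": -3,"dy": -2.7,"dz": 0,"yaw": 10,"gripper": 0.5},{"dx": -6,"dy": -5.4,"dz": 0,"yaw": 20,"gripper": 0.5},{"dx": -9,"dy": -8.1,"dz": 0,"yaw": 30,"gripper": 0.5},{"dx": -12,"dy": -10.8,"dz": 0,"yaw": 40,"gripper": 0.5},{"dx": -15,"dy": -13.5,"dz": 0,"yaw": 50,"gripper": 0.5}]}}

```text
clock: 0.72
tcp_pos: [0.3659, 0.4233, 0.256]
orientation: [-1.924, -2.483, 0.001]
contact_force: [0.4, 0.2, -0.3]
grip_width: 0.0429
gripper_force: 0.0
```

```bash
cat >> h.py <<'E'
from scipy.spatial.transform import Rotation as Ro
def go(x,y,z,ang):
    "shift/turn (tool axes, cm/deg) to put TCP at xyz with tool-y at world angle ang"
    o=status.get_obs(); R=Ro.from_rotvec(o["orientation"]).as_matrix()
    d=R.T@(np.array([x,y,z])-o["tcp_pos"])*100
    a=np.degrees(np.arctan2(R[1,1],R[0,1])); yw=(a-ang+180)%360-180
    print("t",o["clock"],"tcp",np.round(o["tcp_pos"],4),"toolz",R[:,2].round(3),"ang",round(a,1),"w",round(o["grip_width"],4),"F",np.round(o["contact_force"],1),"M",np.round(o["moment"],2),"grip",o["gripper_force"])
    print("d",d.round(2),"yaw",round(yw,1))
E
python3 -c "
from h import *
go(.4473,.2370,.15,-37.1)"
```

```text
t 0.725 tcp [0.3659 0.4233 0.256 ] toolz [-0. -0. -1.] ang 14.5 w 0.0429 F [ 0.4  0.2 -0.3] M [-0.03 -0.04 -0.01] grip 0.0
d [-20.07   3.23  10.61] yaw 51.6
```

Request:
{"name": "send_rows", "arguments": {"steps": [{"dx": -4,"dy": 0.6,"dz": 1,"yaw": 10.3},{"dx": -8,"dy": 1.3,"dz": 3,"yaw": 20.6},{"dx": -12,"dy": 1.9,"dz": 5.5,"yaw": 31},{"dx": -16,"dy": 2.6,"dz": 8,"yaw": 41.3},{"dx": -20.07,"dy": 3.23,"dz": 10.6,"yaw": 51.6}]}}

```text
validation failed for argument at $.st...
```

```bash
python3 -c "
from h import *
go(.4473,.2370,.09,-37.1)"
```

```text
t 0.725 tcp [0.3659 0.4233 0.256 ] toolz [-0. -0. -1.] ang 14.5 w 0.0429 F [ 0.4  0.2 -0.3] M [-0.03 -0.04 -0.01] grip 0.0
d [-20.07   3.24  16.61] yaw 51.6
```

Request:
{"name": "send_rows", "arguments": {"steps": [{"dx": -4,"dy": 0.6,"dz": 1,"yaw": 10.3,"gripper": 0.5},{"dx": -8,"dy": 1.3,"dz": 3,"yaw": 20.6,"gripper": 0.5},{"dx": -12,"dy": 1.9,"dz": 5.5,"yaw": 31,"gripper": 0.5},{"dx": -16,"dy": 2.6,"dz": 8,"yaw": 41.3,"gripper": 0.5},{"dx": -20.1,"dy": 3.2,"dz": 10.6,"yaw": 51.6,"gripper": 0.5}]}}

```text
clock: 1.35
tcp_pos: [0.4482, 0.2375, 0.1496]
orientation: [-2.813, -1.399, -0.001]
contact_force: [0.9, 0.2, -0.6]
grip_width: 0.0429
gripper_force: 0.0
```

```bash
python3 -c "
from h import *
go(.4473,.2370,.09,-37.1)"
```

```text
t 1.35 tcp [0.4482 0.2375 0.1496] toolz [ 0.  0. -1.] ang -37.1 w 0.0429 F [ 0.9  0.2 -0.6] M [ 0.01 -0.05 -0.06] grip 0.0
d [-0.1  -0.04  5.96] yaw -0.0
```

Request:
{"name": "send_rows", "arguments": {"steps": [{"dx": 0,"dy": 0,"dz": 2,"yaw": 0,"gripper": 0.5},{"dx": 0,"dy": 0,"dz": 4,"yaw": 0,"gripper": 0.5},{"dx": 0,"dy": 0,"dz": 5.5,"yaw": 0,"gripper": 0.5},{"dx": 0,"dy": 0,"dz": 5.9,"yaw": 0,"gripper": 0.5},{"dx": 0,"dy": 0,"dz": 5.9,"yaw": 0,"gripper": 0.3}]}}

```text
clock: 1.98
tcp_pos: [0.448, 0.2387, 0.0914]
orientation: [2.809, 1.407, -0.0]
contact_force: [-0.2, -1.0, 0.7]
grip_width: 0.0264
gripper_force: 0.0
```

Request:
{"name": "send_rows", "arguments": {"steps": [{"dx": 0,"dy": 0,"dz": 0,"yaw": 0,"gripper": 0},{"dx": 0,"dy": 0,"dz": 0,"yaw": 0,"gripper": 0},{"dx": 0,"dy": 0,"dz": 0,"yaw": 0,"gripper": 0}], "force": 70}}

```text
clock: 2.35
tcp_pos: [0.4468, 0.2399, 0.0921]
orientation: [-2.806, -1.407, 0.001]
contact_force: [-4.9, 2.0, 5.1]
grip_width: 0.0106
gripper_force: 68.5
```

```bash
python3 -c "
from h import *
go(.4473,.2370,.09,14.5)"
```

```text
t 2.35 tcp [0.4468 0.2399 0.0921] toolz [-0.002  0.002 -1.   ] ang -36.7 w 0.0106 F [-4.9  2.   5.1] M [ 0.39  1.03 -0.07] grip 68.50404739379883
d [-0.2   0.21  0.21] yaw -51.2
```

Request:
{"name": "send_rows", "arguments": {"steps": [{"dx": 0,"dy": 0,"dz": 0,"yaw": -8,"gripper": 0},{"dx": 0,"dy": 0,"dz": 0,"yaw": -16,"gripper": 0},{"dx": 0,"dy": 0,"dz": 0,"yaw": -24,"gripper": 0},{"dx": 0,"dy": 0,"dz": 0,"yaw": -32,"gripper": 0},{"dx": 0,"dy": 0,"dz": 0,"yaw": -40,"gripper": 0}]}}

```text
clock: 2.98
tcp_pos: [0.4457, 0.2403, 0.092]
orientation: [-2.148, -2.288, 0.002]
contact_force: [-8.7, 4.1, 6.8]
grip_width: 0.0103
gripper_force: 69.0
```

Request:
{"name": "send_rows", "arguments": {"steps": [{"dx": 0,"dy": 0,"dz": 0,"yaw": -6,"gripper": 0},{"dx": 0,"dy": 0,"dz": 0,"yaw": -12,"gripper": 0},{"dx": 0,"dy": 0,"dz": 0,"yaw": -12,"gripper": 0},{"dx": 0,"dy": 0,"dz": 0,"yaw": -12,"gripper": 0}]}}

```text
clock: 3.48
tcp_pos: [0.4454, 0.2402, 0.092]
orientation: [-1.903, -2.495, 0.002]
contact_force: [-9.8, 2.8, 8.2]
grip_width: 0.0105
gripper_force: 69.0
```

```bash
python3 -c "
from h import *
go(.4473,.2370,.09,14.5)"
```

```text
t 3.475 tcp [0.4454 0.2402 0.092 ] toolz [-0.004  0.001 -1.   ] ang 15.3 w 0.0105 F [-9.8  2.8  8.2] M [ 0.73  1.97 -0.02] grip 69.02246475219727
d [-0.36  0.1   0.2 ] yaw 0.8
```

Request:
{"name": "send_rows", "arguments": {"steps": [{"dx": 0,"dy": 0,"dz": 0,"yaw": 0,"gripper": 0.3},{"dx": 0,"dy": 0,"dz": 0,"yaw": 0,"gripper": 0.5},{"dx": 0,"dy": 0,"dz": -2,"yaw": 0,"gripper": 0.5},{"dx": 0,"dy": 0,"dz": -6,"yaw": 0,"gripper": 0.5},{"dx": 0,"dy": 0,"dz": -11,"yaw": 0,"gripper": 0.5}]}}

```text
clock: 4.1
tcp_pos: [0.4478, 0.238, 0.2021]
orientation: [1.909, 2.495, -0.002]
contact_force: [0.7, 0.5, -0.4]
grip_width: 0.0425
gripper_force: 0.0
```

```bash
python3 -c "
from h import *
go(.4213,.3388,.2,14.5)
f=grab('top'); np.savez('pics/top1.npz',**f); g=grab('side')
a=cv2.resize(f['color'][205:305,145:275,::-1],(780,600),interpolation=cv2.INTER_CUBIC); cv2.imwrite('pics/die1.png',a)
b=cv2.resize(g['color'][150:250,170:300,::-1],(780,600),interpolation=cv2.INTER_CUBIC); cv2.imwrite('pics/die1s.png',b)
"
```

```text
t 4.1 tcp [0.4478 0.238  0.2021] toolz [-0.001 -0.001 -1.   ] ang 15.2 w 0.0425 F [ 0.7  0.5 -0.4] M [0.06 0.02 0.02] grip 0.0
d [10.43  0.08  0.2 ] yaw 0.7
```

View pics/die1.png

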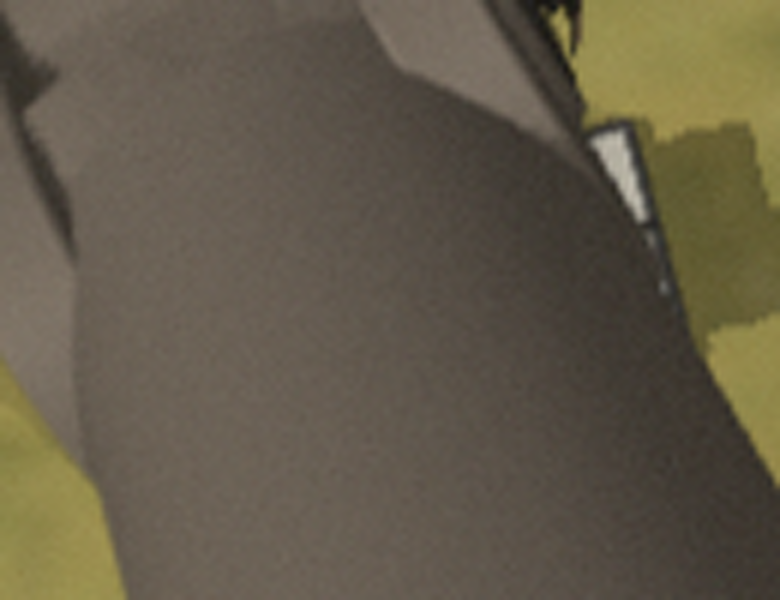

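The arm hides the die in the top view, so I'm checking the side view.

View pics/die1s.png

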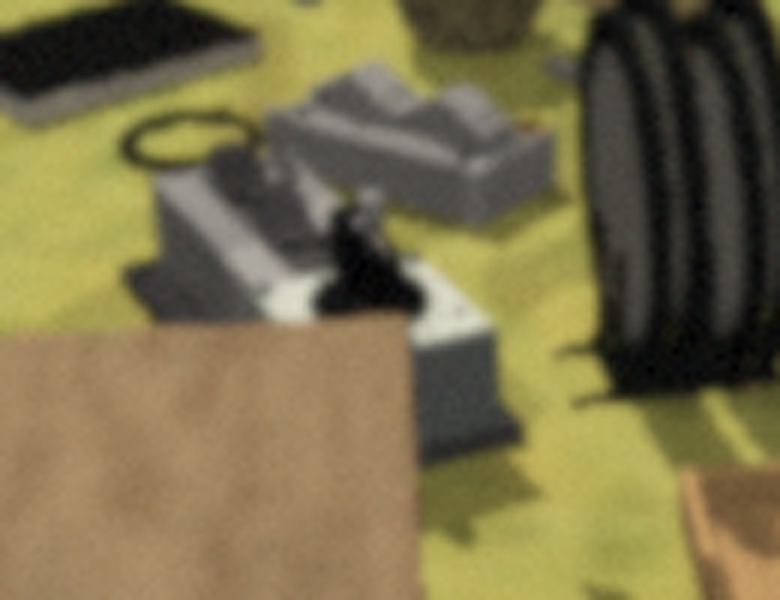

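The wave stands out of the cavity at (235,165)–(290,190), and the knob's nose points toward the housing end. The knob contact showed the camera is off by about (−1.5, +2) mm, so I aim for (.420, .341).

```bash
python3 -c "
from h import *
go(.4200,.3406,.0795,15)"
```

```text
t 4.2 tcp [0.4512 0.2399 0.2065] toolz [ 0.008  0.006 -1.   ] ang 15.1 w 0.0429 F [1.1 0.8 0.3] M [ 0.04 -0.04  0.04] grip 0.0
d [10.49 -0.5  12.73] yaw 0.1
```

Request:
{"name": "send_rows", "arguments": {"steps": [{"dx": 3.5,"dy": 0,"dz": 2,"yaw": 0,"gripper": 0.5},{"dx": 7,"dy": 0,"dz": 4,"yaw": 0,"gripper": 0.5},{"dx": 10.3,"dy": 0,"dz": 6,"yaw": 0,"gripper": 0.5},{"dx": 10.3,"dy": 0,"dz": 8,"yaw": 0,"gripper": 0.5},{"dx": 10.3,"dy": 0,"dz": 8,"yaw": 0,"gripper": 0.5}]}}

```text
clock: 4.82
tcp_pos: [0.4202, 0.3371, 0.1198]
orientation: [1.908, 2.496, -0.005]
contact_force: [0.4, -1.0, 0.4]
grip_width: 0.0429
gripper_force: 0.0
```

Request:
{"name": "send_rows", "arguments": {"steps": [{"dx": 0,"dy": 0,"dz": 0,"yaw": 0,"gripper": 0.5},{"dx": 0,"dy": 0,"dz": 0,"yaw": 0,"gripper": 0.5},{"dx": 0,"dy": 0,"dz": 0,"yaw": 0,"gripper": 0.5}]}}

```text
clock: 5.2
tcp_pos: [0.4214, 0.338, 0.122]
orientation: [1.909, 2.495, 0.002]
contact_force: [-0.8, -0.1, -0.1]
grip_width: 0.0426
gripper_force: 0.0
```

```bash
python3 -c "
from h import *
go(.4200,.3406,.0795,15)"
```

```text
t 5.2 tcp [0.4214 0.338  0.122 ] toolz [ 0.001  0.001 -1.   ] ang 15.2 w 0.0426 F [-0.8 -0.1 -0.1] M [ 0.03 -0.02 -0.03] grip 0.0
d [ 0.29 -0.07  4.25] yaw 0.2
```

Request:
{"name": "send_rows", "arguments": {"steps": [{"dx": 0.3,"dy": -0.1,"dz": 1.5,"yaw": 0,"gripper": 0.5},{"dx": 0.3,"dy": -0.1,"dz": 3,"yaw": 0,"gripper": 0.5},{"dx": 0.3,"dy": -0.1,"dz": 4,"yaw": 0,"gripper": 0.5},{"dx": 0.3,"dy": -0.1,"dz": 4.2,"yaw": 0,"gripper": 0.5},{"dx": 0.3,"dy": -0.1,"dz": 4.2,"yaw": 0,"gripper": 0.4}]}}

```text
clock: 5.82
tcp_pos: [0.4192, 0.3406, 0.0791]
orientation: [1.908, 2.496, -0.0]
contact_force: [1.3, 1.2, 0.2]
grip_width: 0.0342
gripper_force: 0.0
```

Request:
{"name": "send_rows", "arguments": {"steps": [{"dx": 0,"dy": 0,"dz": 0,"yaw": 0,"gripper": 0.3},{"dx": 0,"dy": 0,"dz": 0,"yaw": 0,"gripper": 0.2},{"dx": 0,"dy": 0,"dz": 0,"yaw": 0,"gripper": 0.1},{"dx": 0,"dy": 0,"dz": 0,"yaw": 0,"gripper": 0.1},{"dx": 0,"dy": 0,"dz": 0,"yaw": 0,"gripper": 0.1}], "force": 50}}

```text
clock: 6.45
tcp_pos: [0.4194, 0.3408, 0.0795]
orientation: [1.908, 2.496, 0.001]
contact_force: [0.8, 0.6, 2.1]
grip_width: 0.0204
gripper_force: 49.2
```

```bash
python3 -c "
from h import *
go(.4200,.3406,.0795,15)"
```

```text
t 6.45 tcp [0.4194 0.3408 0.0795] toolz [ 0.     0.001 -1.   ] ang 15.2 w 0.0204 F [0.8 0.6 2.1] M [ 0.04 -0.11 -0.01] grip 49.154535670531914
d [-0.04  0.05  0.  ] yaw 0.2
```

The rest is gripped at 20.4 mm, dead centre. I'm lifting it.

Request:
{"name": "send_rows", "arguments": {"steps": [{"dx": 0,"dy": 0,"dz": -0.7,"yaw": 0,"gripper": 0.1},{"dx": 0,"dy": 0,"dz": -2,"yaw": 0,"gripper": 0.1},{"dx": 0,"dy": 0,"dz": -5,"yaw": 0,"gripper": 0.1},{"dx": 0,"dy": 0,"dz": -9,"yaw": 0,"gripper": 0.1},{"dx": 0,"dy": 0,"dz": -13,"yaw": 0,"gripper": 0.1}]}}

```text
clock: 7.08
tcp_pos: [0.4189, 0.3404, 0.2112]
orientation: [-1.908, -2.496, 0.0]
contact_force: [0.6, 1.5, -1.0]
grip_width: 0.0205
gripper_force: 49.0
```

Request:
{"name": "send_rows", "arguments": {"steps": [{"dx": 0,"dy": 0,"dz": -3,"yaw": 0,"gripper": 0.1},{"dx": 0,"dy": 0,"dz": -5,"yaw": 0,"gripper": 0.1},{"dx": 0,"dy": 0,"dz": -5,"yaw": 0,"gripper": 0.1}]}}

```text
clock: 7.45
tcp_pos: [0.4197, 0.3411, 0.2614]
orientation: [1.908, 2.495, 0.006]
contact_force: [0.1, -0.4, -2.2]
grip_width: 0.0201
gripper_force: 49.0
```

```bash
python3 -c "
from h import *
f=dict(np.load('pics/top0.npz'))
# tray inner/done rest by colour inside tray
hsv=cv2.cvtColor(f['color'],cv2.COLOR_RGB2HSV); m=np.zeros(hsv.shape[:2],bool); m[140:206,288:358]=1
m&=hsv[...,2]<75
c=rect(m,f,.018); print('done',c,m.sum())
X=cloud(f); print('floor z',np.nanmedian(X[170:200,295:345,2]))
w=np.array(c[0])-[619.3,42.5]; a=np.radians(-7.4); print('in tray',w@[[np.cos(a),-np.sin(a)],[np.sin(a),np.cos(a)]])
go(.5885,.0470,.26,-7.4)"
```

```text
done ((664.30517578125, 40.46846389770508), (107.69725799560547, 22.31641387939453), 78.67124938964844) 360
floor z 0.005027899962298312
in tray [44.89198788  3.7818527 ]
t 7.45 tcp [0.4197 0.3411 0.2614] toolz [ 0.003  0.003 -1.   ] ang 15.2 w 0.0201 F [ 0.1 -0.4 -2.2] M [ 0.03 -0.05 -0.01] grip 49.035860489238985
d [-32.81   8.58   0.1 ] yaw 22.6
```

Request:
{"name": "send_rows", "arguments": {"steps": [{"dx": -3,"dy": 0.8,"dz": 0,"yaw": 2,"gripper": 0.1},{"dx": -7,"dy": 1.8,"dz": 0,"yaw": 5,"gripper": 0.1},{"dx": -11.5,"dy": 3,"dz": 0,"yaw": 8,"gripper": 0.1},{"dx": -16,"dy": 4.2,"dz": 0,"yaw": 11,"gripper": 0.1},{"dx": -20,"dy": 5.2,"dz": 0,"yaw": 14,"gripper": 0.1}]}}

```text
clock: 8.07
tcp_pos: [0.5218, 0.1593, 0.2583]
orientation: [-2.2, -2.242, 0.003]
contact_force: [1.7, -0.1, 0.3]
grip_width: 0.0206
gripper_force: 49.0
```

```bash
python3 -c "
from h import *
go(.5885,.0470,.26,-7.4)"
```

```text
t 8.075 tcp [0.5218 0.1593 0.2583] toolz [-0.001 -0.001 -1.   ] ang 1.1 w 0.0206 F [ 1.7 -0.1  0.3] M [ 0.06 -0.01 -0.02] grip 48.984420969500206
d [-11.35   6.46  -0.17] yaw 8.5
```

Request:
{"name": "send_rows", "arguments": {"steps": [{"dx": -4,"dy": 2.2,"dz": 0,"yaw": 3,"gripper": 0.1},{"dx": -7.5,"dy": 4.2,"dz": 0,"yaw": 6,"gripper": 0.1},{"dx": -10,"dy": 5.6,"dz": 1,"yaw": 8.4,"gripper": 0.1},{"dx": -11.2,"dy": 6.4,"dz": 4,"yaw": 8.4,"gripper": 0.1},{"dx": -11.2,"dy": 6.4,"dz": 8,"yaw": 8.4,"gripper": 0.1}]}}

```text
clock: 8.7
tcp_pos: [0.5886, 0.0489, 0.1782]
orientation: [2.358, 2.074, 0.001]
contact_force: [0.8, 0.5, -1.5]
grip_width: 0.0204
gripper_force: 49.0
```

Request:
{"name": "send_rows", "arguments": {"steps": [{"dx": 0,"dy": 0,"dz": 3,"yaw": 0,"gripper": 0.1},{"dx": 0,"dy": 0,"dz": 6,"yaw": 0,"gripper": 0.1},{"dx": 0,"dy": 0,"dz": 7.5,"yaw": 0,"gripper": 0.1},{"dx": 0,"dy": 0,"dz": 7.5,"yaw": 0,"gripper": 0.1},{"dx": 0,"dy": 0,"dz": 7.5,"yaw": 0,"gripper": 0.1}]}}

```text
clock: 9.32
tcp_pos: [0.5888, 0.0506, 0.1052]
orientation: [2.356, 2.077, 0.002]
contact_force: [-0.3, 0.9, -0.8]
grip_width: 0.0203
gripper_force: 49.0
```

```bash
python3 -c "
from h import *
go(.5885,.0470,.0355,-7.4)
g=grab('side')
b=cv2.resize(g['color'][180:300,240:400,::-1],(800,600),interpolation=cv2.INTER_CUBIC); cv2.imwrite('pics/tray1.png',b)"
```

```text
t 9.325 tcp [0.5888 0.0506 0.1052] toolz [ 0.002  0.    -1.   ] ang -7.2 w 0.0203 F [-0.3  0.9 -0.8] M [-0.02 -0.06  0.01] grip 49.01886684412602
d [-0.36  0.    6.97] yaw 0.2
```

View pics/tray1.png

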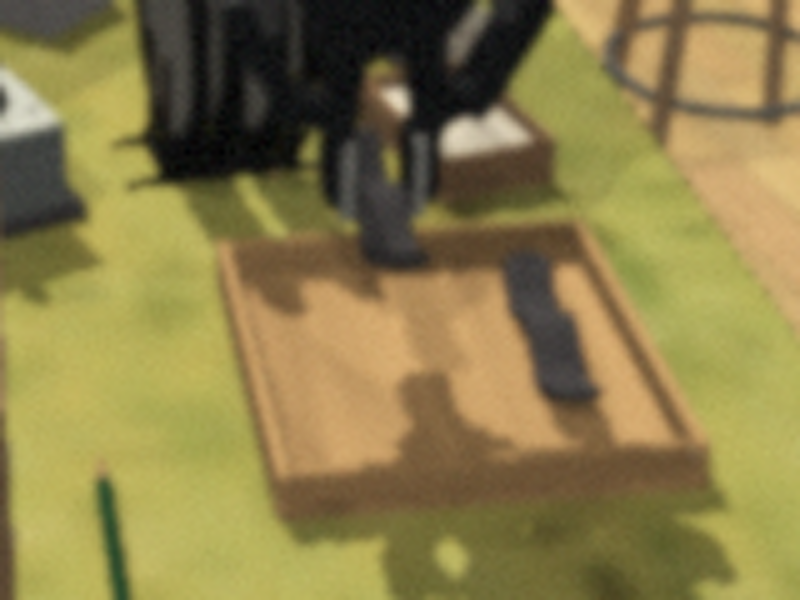

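The rest hangs level in the jaws at about (390,200), with the finished one at (550,325) clear of the fingers. I'm lowering gently.

Request:
{"name": "send_rows", "arguments": {"steps": [{"dx": -0.3,"dy": 0,"dz": 2.5,"yaw": 0,"gripper": 0.1},{"dx": -0.3,"dy": 0,"dz": 5,"yaw": 0,"gripper": 0.1},{"dx": -0.3,"dy": 0,"dz": 6.2,"yaw": 0,"gripper": 0.1},{"dx": -0.3,"dy": 0,"dz": 6.6,"yaw": 0,"gripper": 0.1},{"dx": -0.3,"dy": 0,"dz": 6.6,"yaw": 0,"gripper": 0.1}]}}

```text
clock: 10.0
tcp_pos: [0.5882, 0.0477, 0.0389]
orientation: [2.356, 2.077, 0.001]
contact_force: [-0.4, 0.6, -1.1]
grip_width: 0.0202
gripper_force: 49.0
```

Request:
{"name": "send_rows", "arguments": {"steps": [{"dx": 0,"dy": 0,"dz": 0.1,"yaw": 0,"gripper": 0.1},{"dx": 0,"dy": 0,"dz": 0.2,"yaw": 0,"gripper": 0.1},{"dx": 0,"dy": 0,"dz": 0.3,"yaw": 0,"gripper": 0.1},{"dx": 0,"dy": 0,"dz": 0.3,"yaw": 0,"gripper": 0.1},{"dx": 0,"dy": 0,"dz": 0.3,"yaw": 0,"gripper": 0.1}]}}

```text
clock: 10.62
tcp_pos: [0.5882, 0.0477, 0.0367]
orientation: [2.357, 2.077, 0.002]
contact_force: [-2.5, 0.3, 10.6]
grip_width: 0.0202
gripper_force: 50.2
```

```bash
python3 -c "
from h import *
go(.5885,.0470,.0355,-7.4)"
```

```text
t 10.625 tcp [0.5882 0.0477 0.0367] toolz [ 0.001  0.001 -1.   ] ang -7.2 w 0.0202 F [-2.5  0.3 10.6] M [0.03 0.75 0.04] grip 50.19631284812931
d [-0.07  0.04  0.12] yaw 0.2
```

The rest has touched down at 10.6 N. I'm releasing it and backing off.

Request:
{"name": "send_rows", "arguments": {"steps": [{"dx": 0,"dy": 0,"dz": -0.1,"yaw": 0,"gripper": 0.1},{"dx": 0,"dy": 0,"dz": -0.1,"yaw": 0,"gripper": 0.25},{"dx": 0,"dy": 0,"dz": -0.1,"yaw": 0,"gripper": 0.4},{"dx": 0,"dy": 0,"dz": -0.1,"yaw": 0,"gripper": 0.45},{"dx": 0,"dy": 0,"dz": -0.1,"yaw": 0,"gripper": 0.45}]}}

```text
clock: 11.25
tcp_pos: [0.5877, 0.0476, 0.0362]
orientation: [-2.356, -2.078, 0.0]
contact_force: [-0.1, 0.4, 0.4]
grip_width: 0.0388
gripper_force: 0.0
```

Request:
{"name": "send_rows", "arguments": {"steps": [{"dx": 0,"dy": 0,"dz": -1,"yaw": 0,"gripper": 0.45},{"dx": 0,"dy": 0,"dz": -4,"yaw": 0,"gripper": 0.45},{"dx": 0,"dy": 0,"dz": -9,"yaw": 0,"gripper": 0.45},{"dx": 0,"dy": 0,"dz": -14,"yaw": 0,"gripper": 0.45},{"dx": 0,"dy": 0,"dz": -19,"yaw": 0,"gripper": 0.45}]}}

```text
clock: 11.88
tcp_pos: [0.5875, 0.0475, 0.2286]
orientation: [2.357, 2.077, 0.001]
contact_force: [0.7, 0.4, -0.4]
grip_width: 0.0383
gripper_force: 0.0
```

Request:
{"name": "send_rows", "arguments": {"steps": [{"dx": 0,"dy": 0,"dz": -3,"yaw": 0,"gripper": 0.45},{"dx": 0,"dy": 0,"dz": -4,"yaw": 0,"gripper": 0.45},{"dx": 0,"dy": 0,"dz": -4,"yaw": 0,"gripper": 0.45}]}}

```text
clock: 12.25
tcp_pos: [0.5876, 0.0477, 0.2663]
orientation: [-2.356, -2.078, -0.001]
contact_force: [-0.7, 0.7, 0.5]
grip_width: 0.0383
gripper_force: 0.0
```

```bash
python3 -c "
from h import *
go(.5885,.0470,.0355,-7.4)
g=grab('side'); f=grab('top')
a=cv2.resize(g['color'][145:290,190:390,::-1],(800,580),interpolation=cv2.INTER_CUBIC); cv2.imwrite('pics/end_s.png',a)
b=cv2.resize(f['color'][125:305,145:385,::-1],(800,600),interpolation=cv2.INTER_CUBIC); cv2.imwrite('pics/end_t.png',b)"
```

```text
t 12.25 tcp [0.5876 0.0477 0.2663] toolz [ 0.  0. -1.] ang -7.2 w 0.0383 F [-0.7  0.7  0.5] M [-0.02 -0.02  0.02] grip 0.0
d [-0.06  0.09 23.08] yaw 0.2
```

View pics/end_s.png

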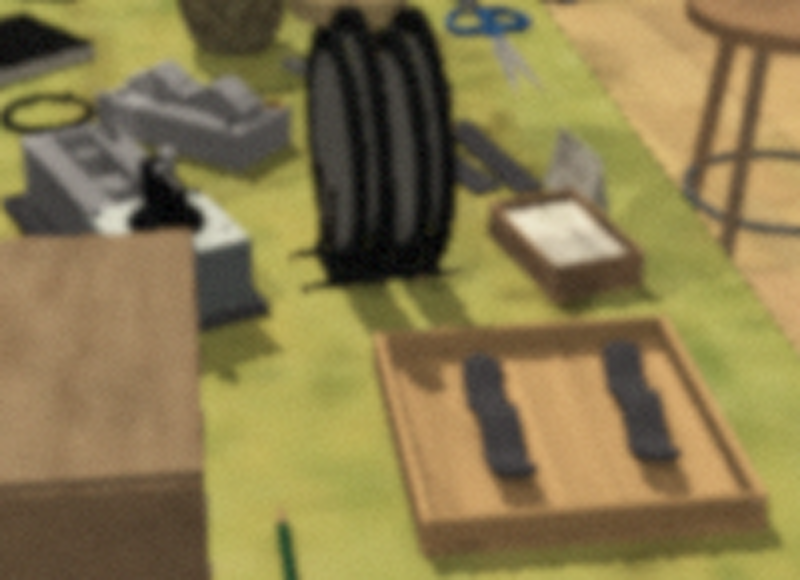

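View pics/end_t.png

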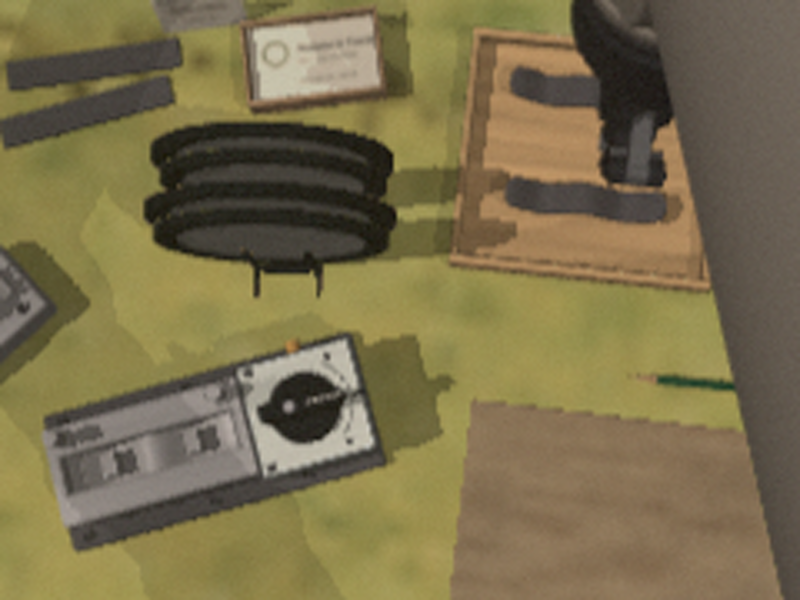

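Both rests lie flat and parallel in the tray, at about (500,415) and (640,400) in the side view, and the finished one has not moved. The knob's nose is on the long line at (345,397) in the top view, and the cavity is empty.

```bash
python3 -c "
from bench import workorder
print(workorder.hand_in())"
```

```text
the job is handed in; nothing more can be done
None
```

I turned the knob to the long line and left it there, set the rest flat in the tray beside the finished one, which looks undisturbed in the pictures, and handed the job in at about 12 s.

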